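Mix a warmed sample tube on a touch-run vortex mixer

ROBOT

A 7-joint arm with a two-finger parallel gripper is mounted at the origin on the work surface. World frame = base frame: x ahead of the robot, y to its left, z up, the work surface at z = 0. Lengths are in m, angles in rad, forces in N, time in s.
With the tool pointing down it reaches from about 0.425 to 0.925 m from the base axis. Payload 6.8 kg.
Tool frame: the origin (TCP) lies midway between the tips of the shut fingers; the grasp point (between the pads) lies 19 mm behind it; z points along the fingers, y is the line along which they close (so a half turn about z gives the same grasp; the last joint's range is limited). The gripper opens to 85 mm and grips with 20 to 120 N. Pads are 22 mm wide; open, the fingers measure 114 mm over their backs; the gripper's body (76 mm by 85 mm) begins 54 mm behind the grasp point. The pads swing forward as they close: fully open they stand 13 mm farther back than shut.
Start: joints at [-1.41, 0.477, 0.022, 1.555, -0.011, 1.109, -0.083], TCP at [0.179, 0.651, 0.231] pointing down, gripper open.
Joint ranges: [-2.96, 2.96], [-0.34, 2.1], [-1.41, 1.46], [0.24, 2.44], [-1.37, 4.51], [0.17, 1.92], [-2.96, 2.96]. Speed limits (rad/s): [2.39, 2.39, 3.14, 3.14, 3.14, 3.14, 3.14].

INTERFACE

Orientations are given as a unit quaternion [w, x, y, z].
In Python, from station import readout, imaging, hand_in gives the robot as it stands.
- The arm moves only by the tool drive_tool, never from a script. Its argument "series" is a list of rows, each a list of 5 numbers: the shift along the tool's x, y, z in cm, then the turn about the tool's z in degrees, then the closure, from -1 (fully open) to 1 (shut). A call has 1 to 8 rows; each row shifts and turns the commanded pose from where the row before left it, along the tool's axes as they then stand; what a row does not reach is not made up. A row lasts 1/10 s, in which the tool goes at most 50 mm and 8.59 degrees, less where a joint would pass 70% of its speed; a pose out of reach is approached as far as the arm can. A call with a gripper value outside its range is refused whole. The fingers move at their own pace and stop on an object; "squeeze" is the grip in N (left out, the last holds). Time passes only in rows, so rows that do not move let the fingers close. It gives the time, the measured TCP pose, the force, the opening and the grip force at its end, in the units of the state.
- readout.get_obs(): the state, without advancing time (a new reading comes with each control period).
- imaging.read_camera(name): name is "side" or "top"; returns the picture (480x640x3 uint8, red, green, blue); there is no depth.
- imaging.camera_model(name): a dict with "vfov" (degrees; the focal length in pixels is half the picture's height over the tangent of half this angle, whatever the lens; pixels are square), "cx", "cy" (the principal point, pixels), "xyz" and "orientation" of the camera in the world. Camera axes: x right, y down, z forward; pixel columns grow to the right and rows downward; lengths in m; the calibration is good to about 2 mm. A picture is of the moment at which its call begins. camera_model takes no time and is no camera call.
- hand_in(): hands the job in; it is judged then, once.
Trained networks look in the newest picture that a camera, given by its name, has taken for a name from the list of things; names that differ only in an ending like _2 or _b are one class to them, and where a whole thing is asked for, a point or a joint stands for the part that bears it (a point fixed in the world has none). Each returns a list of dicts, best first, with "conf" (0 to 1); they miss things now and then, are a little off and sometimes report something else, mostly with a low value. They report only what shows in the picture. A call takes as long as a camera call. They do not tell look-alikes from the thing itself.
- imaging.cut_out(thing, camera): "mask" (480x640 bool, what is visible of it) and "centre" ([column, row] in pixels, amid what is visible of it).
The state is a dict: "t": time; "q": joint angles; "joint_vel": joint speeds; "joint_torque": joint torques, N m; "eef_pos": TCP position; "tool_rot": TCP orientation; "contact_force": force on the tool from outside, world axes, zero at the start; "torque": the same for the moment, N m; "gripper_width": opening from 0.0 (shut) to 1.0 (fully open); "grasp_force": force on a finger pad.
Only numpy, scipy, OpenCV 4.12 (cv2) and the standard library are available. Lean on these libraries where they do the work, as an engineer would, in place of code of your own. Each camera call takes 0.05 s, during which the arm holds its last target. There are 200 camera calls.

TASK

Lift the clear cover off the dry-block heater by its black knob and stand it right way up on the middle of the flat dark bench mat, without dropping it. Then take the tallest of the three capped tubes out of the heater by its cap, stand its conical tip in the rubber cup on top of the vortex mixer and press straight down, gently, until the cup has sunk about 5 mm, half of its spring travel, so that the mixer runs. Finish while still holding the tube upright with the cup kept pressed like that; leave the other tubes and everything else on the bench where they are.

Things in the scene. Friction and masses are not known exactly. Their poses are not given: they have to be found in the camera images.
- heater: dry-block heater, white housing 124 mm wide (its y) with a sloping front panel on its -x side, fixed; origin on the bench under the centre of its aluminium block, z up. Flat deck 75 mm above the bench; the block (140 x 48 mm) stands up 8 mm more, to 83 mm, and has three wells of 31.5 mm diameter, 60 mm deep, at x = -46, 0 and +46 mm of this frame, y = 0. Housing from x = -115 to +86 mm
- block_top (a point): centre of the heater block's top face, 83 mm above the bench; axes as the heater's
- cover: clear plastic cover, loose, about 0.3 kg: a box open below, 158 (x) x 66 (y) x 70 mm high, walls 3 mm, that stands on the heater's deck around the block and over the tubes with its long side along the heater's x; it must rise straight by 65 mm before it is clear of the tubes. Origin at the centre of its lower rim, z up, through the knob
- cover_rim (a point): the cover's origin: centre of its lower rim plane, 94 mm below the knob point; axes as the cover's
- cover_knob (a point): grasp point on the cover's black knob, a round knob of 28 mm diameter and 36 mm tall on the cover's top; the point lies on its axis, 24 mm above the cover's top face and 12 mm below the knob's top
- mat: flat dark rubber bench mat, 220 (x) x 130 (y) x 4 mm, fixed; origin at the centre of its underside on the bench
- tube: the tallest tube, loose, about 55 g: 115 mm tall, 29 mm body with a conical lower end 16 mm long and a flat tip 10 mm wide, ribbed white screw cap of 34 mm diameter and 14 mm high. It stands upright in one of the three wells (which one varies), tip on the well's floor 23 mm above the bench, top 55 mm above the block. Origin at the centre of its tip, z up
- tube_cap (a point): centre of the tall tube's cap, on its axis, 108 mm above its tip and 7 mm below its top: the place to grip it
- tube_tip (a point): centre of the tall tube's lower tip
- mixer: vortex mixer, white housing 118 mm wide, about 85 mm high with a sloping front panel and knob on its -x side, fixed; origin on the bench under the cup's axis, z up. The black rubber cup stands on its top
- cup (a joint): how far the mixer's rubber cup is pressed down, in m: 0 is up (at rest), 0.010 is hard on its stop. A spring holds it up: about 3 N to start it moving, then 0.65 N per mm (about 6.5 N at 5 mm); it comes up as soon as it is let go
- cup_rim (a point): centre of the cup's open mouth, 133 mm above the bench at rest, moves with the cup. The cup is 44 mm across outside and 35 mm inside at the mouth, its hollow 14 mm deep, narrowing downwards
- cup_floor (a point): centre of the hollow's flat floor, on which the tube's tip comes to stand: 14 mm below the mouth, 119 mm above the bench at rest, moves with the cup
- short_a: bystander: short capped tube, 84 mm tall, same 29 mm body and 34 mm cap as the tall one, in another well (top 24 mm above the block); origin at its tip
- short_b: bystander: second short tube, same as the first, in the remaining well; origin at its tip
- jar: bystander: small amber jar, 40 mm diameter, 55 mm tall, loose on the bench; origin under it
- vial: bystander: small glass bottle, 28 mm diameter, 58 mm tall, loose; origin under it
- beaker: bystander: white plastic beaker, 68 mm at the rim, 80 mm tall, loose, towards the far side; origin under it
- marker: bystander: marker pen lying on the bench, 140 mm long, towards the far side; origin under its middle
Mind the look-alikes: they are no part of the job. What is shaped like the cover but orange or yellow is not meant.

How it is judged:
On the way, in this order (a step that is already met when the one before it is completed fails the run):
1. the cover is lifted clear of the heater's deck by its knob (z of cover_rim in the frame of block_top above 0.03 m and distance between the grasp point and cover_knob below 0.03 m and contact force between the fingers and cover above 1 N), for 0.1 s.
2. the cover stands right way up on the mat, let go (horizontal distance between cover_rim and mat below 0.05 m and height (world z) of cover_rim between 0.001 and 0.008 m and angle between cover_rim's own z axis and vertical below 0.06 rad and contact force between cover and mat above 0.5 N and contact force between the fingers and cover below 0.1 N and linear speed of cover below 0.02 m/s), for 0.2 s.
3. the tall tube is lifted clear of the heater's block in the fingers (z of tube_tip in the frame of block_top above 0.005 m and contact force between the fingers and tube above 1 N), for 0.1 s.
4. the tube presses the mixer's cup 3 to 8 mm down for half a second (value of joint cup between 0.003 and 0.008 m and horizontal distance between tube_tip and cup_rim below 0.012 m and z of tube_tip in the frame of cup_rim below -0.009 m and angle between tube_tip's own z axis and vertical below 0.2 rad and contact force between the fingers and tube above 2 N and distance between the grasp point and tube_cap below 0.03 m and contact force between tube and mixer between 2 and 20 N and contact force between each of the arm, the fingers and mixer below 0.5 N and contact force between tube and heater below 0.1 N), for 0.5 s.
At the end, for the whole second after the job is handed in: Fingers still grip the tall tube by its cap (within 30 mm), upright within 0.2 rad, tip in the cup (12 mm), which the tube alone (2 to 20 N, robot off the mixer) keeps 3 to 8 mm down for the last second; tube off the heater; cover upright on the mat, centres within 50 mm, let go, still (all of step 2 and all of step 4); the arm keeps its last pose, push and grip.
It fails at once if a short tube is shifted by more than 15 mm (distance of any of short_a, short_b from where it was at the start of the episode above 0.015 m).
It fails at once if something else loose on the bench is shifted by more than 15 mm (distance of any of jar, vial, beaker, marker from where it was at the start of the episode above 0.015 m).
It fails at once if the cover is dropped: it falls freely through the air (contact force between the fingers and cover below 0.05 N and linear speed of cover above 0.35 m/s and distance of cover from where it was at the start of the episode above 0.02 m).
It fails at once if the cup is pressed harder than 30 N (contact force between anything else and cup above 30 N).
It also fails if it takes over 64 s, if anything falls off the work surface, if the arm or the gripper's body presses on something with over 40 N, if the wrist force passes 120 N, or if a joint passes its speed limit or range.

## Working session

There is one attempt and no reset: what is moved stays moved. The work goes in short steps, Python scripts to look and compute and a tool call to move; the robot and the scene stay as the last step left them, time stands still between calls to the robot, and variables do not carry over. Pictures are saved under pics/ and viewed, at most 10 in all, crops included, and the job is handed in when it is done.

Besides the shell and the picture viewer there is one more tool, called after "Call:" as name([rows], argument=value, ...), one row to a line, values as JSON. drive_tool: Moves the arm, as the interface text tells. Its arguments: {"type":"object","properties":{"series":{"type":"array"},"squeeze":{"type":"number"}},"required":["series"]}

```bash
mkdir -p pics; ls; python3 - <<'E'
from station import readout, imaging
import cv2, json
for n in ("side","top"):
    im=imaging.read_camera(n); cv2.imwrite(f"pics/{n}0.png",im[:,:,::-1]); print(n,imaging.camera_model(n))
    for th in ("cover","heater","mat","tube","mixer","cup","cover_knob","tube_cap","jar","vial","beaker","marker"):
        try: print(th,[(round(d["conf"],2),[round(float(c)) for c in d["centre"]],int(d["mask"].sum())) for d in imaging.cut_out(th,n)])
        except Exception as e: print(th,e)
print(readout.get_obs())
E
```

```text
pics
side {'vfov': 49.84488891031435, 'cx': 313.96787145920086, 'cy': 236.31544423731208, 'xyz': array([ 0.40047295, -0.73745983,  0.73000427]), 'orientation': array([-0.45243132,  0.88825037, -0.06564089,  0.04481568])}
cover [(0.95, [306, 186], 2900), (0.82, [195, 227], 3036), (0.81, [254, 178], 1543)]
heater [(0.93, [295, 221], 2713), (0.7, [306, 189], 2900)]
mat [(0.67, [286, 312], 5159)]
tube []
mixer [(0.71, [312, 436], 9454), (0.56, [285, 261], 463), (0.2, [314, 396], 730)]
cup [(0.75, [317, 395], 701)]
cover_knob [(0.95, [305, 188], 2817), (0.69, [193, 229], 3127), (0.58, [251, 176], 1548)]
tube_cap []
jar [(0.81, [287, 261], 469), (0.74, [425, 335], 434), (0.49, [305, 189], 2847)]
vial [(0.56, [290, 371], 357)]
beaker [(0.84, [388, 230], 1039)]
marker [(0.67, [427, 333], 457)]
top {'vfov': 49.640879617742556, 'cx': 315.35342509388835, 'cy': 241.0254980994627, 'xyz': array([0.46552366, 0.09483152, 1.35177236]), 'orientation': array([ 0.01842858, -0.70610146,  0.70762613, -0.0186112 ])}
cover [(0.75, [228, 226], 2183), (0.74, [242, 340], 2042), (0.59, [158, 268], 2234)]
heater
[... 403 characters left out ...]
ray([-1.41009131,  0.47697705,  0.02236944,  1.55542726, -0.01148798,
        1.10926558, -0.08312098]), 'joint_vel': array([-0.00109249, -0.00051764,  0.0002882 , -0.00113021,  0.00119196,
       -0.00029783, -0.00088689]), 'joint_torque': array([-2.54833649e-04, -5.96312141e+01,  1.60580099e+00, -2.81541574e+01,
        1.23570277e-02,  1.64966343e-03, -8.66334290e-06]), 'eef_pos': array([0.17924874, 0.65077912, 0.23131119]), 'tool_rot': array([-7.27926884e-06,  1.34003120e-01,  9.90980910e-01,  2.59234890e-05]), 'contact_force': array([-0.69378614,  0.06786336,  0.19182457]), 'torque': array([-0.01129614,  0.03089543, -0.03006639]), 'grasp_force': 0.0, 'gripper_width': 1.0013414484719596}
```

View pictures.

View pics/side0.png

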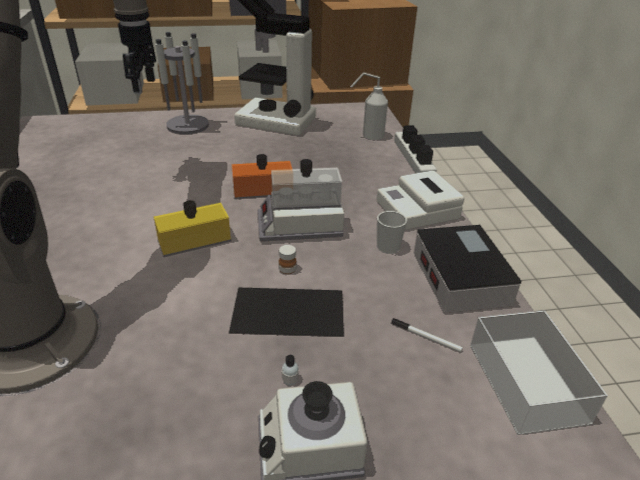

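View pics/top0.png

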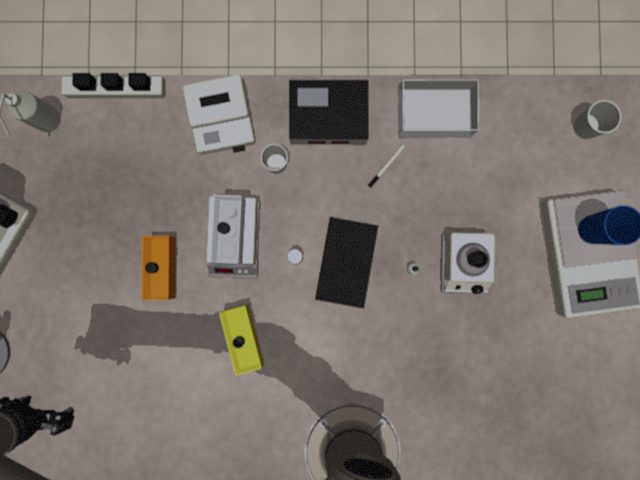

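```bash
cat > h.py <<'E'
import numpy as np, cv2
from scipy.spatial.transform import Rotation as R
from station import readout, imaging
def cam(n):
    m=imaging.camera_model(n); f=240/np.tan(np.radians(m["vfov"]/2)); q=m["orientation"]
    return f,m["cx"],m["cy"],np.array(m["xyz"]),R.from_quat([q[1],q[2],q[3],q[0]]).as_matrix()
def ray(n,p):
    f,cx,cy,o,M=cam(n); return o,M@np.array([(p[0]-cx)/f,(p[1]-cy)/f,1.])
def atz(n,p,z):
    o,d=ray(n,p); return o+d*(z-o[2])/d[2]
def proj(n,X):
    f,cx,cy,o,M=cam(n); c=(np.atleast_2d(X)-o)@M; return c[:,:2]/c[:,2:]*f+[cx,cy]
def tri(ps,pt):
    A=[];b=[]
    for n,p in(("side",ps),("top",pt)):
        o,d=ray(n,p); d/=np.linalg.norm(d); P=np.eye(3)-np.outer(d,d); A.append(P); b.append(P@o)
    s=np.linalg.lstsq(np.vstack(A),np.hstack(b),rcond=None); return s[0],np.sqrt(s[1]/6)
def blob(im,x0,y0,x1,y1,thr=60):
    m=(im[y0:y1,x0:x1].max(2)<thr).astype(np.uint8); k,l,s,c=cv2.connectedComponentsWithStats(m)
    i=1+np.argmax(s[1:,4]); return c[i]+[x0,y0],s[i]+[x0,y0,0,0,0],(l==i)
E
python3 - <<'E'
from h import *
S=cv2.imread("pics/side0.png");T=cv2.imread("pics/top0.png")
a=cv2.resize(S[145:245,225:355],None,fx=3,fy=3,interpolation=2);b=cv2.resize(T[185:285,200:330],None,fx=3,fy=3,interpolation=2)
c=cv2.resize(S[350:480,240:370],(390,390),interpolation=2)[:300];d=cv2.resize(T[215:315,430:560],None,fx=3,fy=3,interpolation=2)
cv2.imwrite("pics/crop1.png",np.vstack([np.hstack([a,b]),np.hstack([c,d])]))
for nm,bs,bt in(("knob",(296,155,318,174),(213,218,234,238)),("cup",(295,378,340,425),(455,240,495,270))):
    cs,ss,_=blob(S,*bs);ct,st,_=blob(T,*bt);print(nm,cs,ss,ct,st,tri(cs,ct))
c,s,m=blob(T,310,210,385,312);r=cv2.minAreaRect(np.argwhere(m)[:,::-1].astype(np.float32));p=cv2.boxPoints(r)+[310,210]
q=np.array([atz("top",x,.004) for x in p]);print("mat top",q.round(4),q.mean(0))
c,s,m=blob(S,225,280,350,340);print("mat side",atz("side",c,.004),s)
E
```

```text
knob [305.95302013 166.17449664] [301 159  11  15 149] [223.27272727 227.51515152] [218 223  12  10  99] (array([0.55937589, 0.30568328, 0.16419083]), array([4.65866845e-05]))
cup [316.90101237 399.89876265] [303 381  29  40 889] [477.20072993 258.47445255] [467 250  21  18 274] (array([ 0.48811205, -0.29090819,  0.11564506]), array([0.00012164]))
mat top [[ 0.3865  0.0953  0.004 ]
 [ 0.599   0.0571  0.004 ]
 [ 0.5767 -0.0673  0.004 ]
 [ 0.3645 -0.0282  0.004 ]] [0.48167656 0.01421939 0.004     ]
mat side [0.48079573 0.00354382 0.004     ] [ 229  288  115   48 4966]
```

View pics/crop1.png

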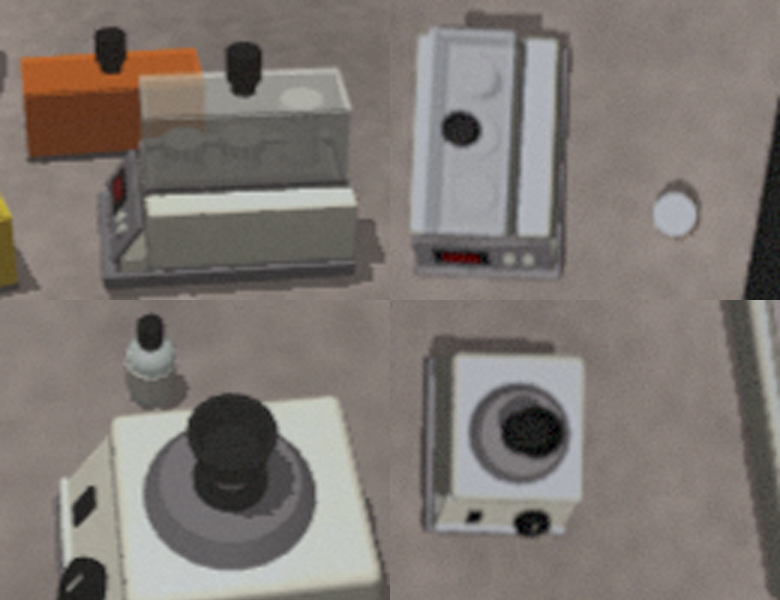

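The clear cover, with its knob at side (306,166) and top (223,228), sits on the white heater. The look-alikes are orange, at top (158,268) and side (262,178), and yellow, at top (242,340) and side (193,228). Only the clear one fits the description, and the enlarged crop confirms it. The tall cap shows through the cover at its +x end, side (325,178). The rubber cup is at top (478,258) and side (317,390).

```bash
cat >> h.py <<'E'
def pose():
    o=readout.get_obs(); q=o["tool_rot"]; return np.array(o["eef_pos"]),R.from_quat([q[1],q[2],q[3],q[0]]).as_matrix(),o
def go(target,yaw=None):
    """prints turn (deg) to bring tool y to world angle yaw, and the shift (cm) after that turn"""
    p,M,o=pose(); a=np.degrees(np.arctan2(M[1,1],M[0,1])); t=0 if yaw is None else -((yaw-a+90)%180-90)
    d=(M@R.from_euler("z",t,degrees=True).as_matrix()).T@(np.array(target)-p)*100
    print("t %.2f tcp"%o["t"],p.round(4),"yaw %.1f"%a,"turn %.1f"%t,"shift cm",d.round(2),"F",o["contact_force"].round(2),"w %.2f g %.1f"%(o["gripper_width"],o["grasp_force"]))
E
python3 - <<'E'
from h import *
C=lambda n,x,y:(200+(x-390)/3,185+y/3)
e=[atz("top",C(0,567,40),0.01),atz("top",C(0,562,275),.01)];d=e[0]-e[1];print(e,np.degrees(np.arctan2(d[1],d[0])))
S=lambda x,y:(225+x/3,145+y/3)
e=[atz("side",S(147,198),0.075),atz("side",S(356,190),.075)];d=e[1]-e[0];print(e,np.degrees(np.arctan2(d[1],d[0])))
# tilt of predicted cover silhouette check
go([.5594,.3057,.23],90)
E
```

```text
[array([0.64736524, 0.24070999, 0.01      ]), array([0.44412599, 0.24429342, 0.01      ])] -1.0101114905010795
[array([0.47969217, 0.26395341, 0.075     ]), array([0.64224844, 0.25472125, 0.075     ])] -3.2505429232039798
t 1.30 tcp [0.1792 0.6508 0.2313] yaw 74.6 turn -15.4 shift cm [-38.02 -34.51   0.13] F [-0.69  0.07  0.19] w 1.00 g 0.0
```

Call:
drive_tool([
  [0,0,0,-6.7,-1],
  [0,0,0,-6.7,-1],
  [-3.5,-3.2,0,0,-1],
  [-3.5,-3.2,0,0,-1],
  [-3.5,-3.2,0,0,-1],
  [-3.5,-3.2,0,0,-1],
  [-3.5,-3.2,0,0,-1],
  [-3.5,-3.2,0,0,-1],
], squeeze=40)

```text
t: 2.1
eef_pos: [0.3837, 0.4501, 0.2316]
tool_rot: [0.0, 0.017, 1.0, 0.0]
contact_force: [0.9, -0.0, -0.0]
gripper_width: 1.0
grasp_force: 0.0
```

```bash
python3 -c "
from h import *
go([.5594,.3057,.22],88)"
```

```text
t 2.10 tcp [0.3837 0.4501 0.2316] yaw 88.0 turn 0.0 shift cm [-18.07 -13.82   1.16] F [ 0.93 -0.01 -0.02] w 1.00 g 0.0
```

Call:
drive_tool([
  [-3.0,-2.3,0,0,-1],
  [-3.0,-2.3,0,0,-1],
  [-3.0,-2.3,0,0,-1],
  [-3.0,-2.3,0,0,-1],
  [-3.0,-2.3,0,0,-1],
  [-2.5,-1.9,0.5,0,-1],
  [0,0,0,0,-1],
])

```text
t: 2.8
eef_pos: [0.5565, 0.3061, 0.2259]
tool_rot: [0.001, 0.021, 1.0, -0.001]
contact_force: [0.3, -0.6, -0.4]
gripper_width: 0.997
grasp_force: 0.0
```

```bash
python3 -c "
from h import *
go([.5594,.3057,.152],88)"
```

```text
t 2.80 tcp [0.5565 0.3061 0.2259] yaw 87.5 turn -0.5 shift cm [-0.28 -0.01  7.39] F [ 0.25 -0.55 -0.38] w 1.00 g 0.0
```

Call:
drive_tool([
  [-0.2,0,1.9,0,-1],
  [0,0,1.9,0,-1],
  [0,0,1.8,0,-1],
  [0,0,1.6,0,-1],
  [0,0,0,0,-1],
])

```text
t: 3.3
eef_pos: [0.5526, 0.3114, 0.152]
tool_rot: [-0.002, 0.017, 1.0, -0.001]
contact_force: [-0.9, -0.2, -0.2]
gripper_width: 0.997
grasp_force: 0.0
```

```bash
python3 - <<'E'
from h import *
go([.5594,.3057,.152],88)
S=imaging.read_camera("side")
T=imaging.read_camera("top")
cv2.imwrite("pics/crop2.png",np.hstack([cv2.resize(S[120:220,250:380],None,fx=3,fy=3)[:,:,::-1],cv2.resize(T[180:280,165:295],None,fx=3,fy=3)[:,:,::-1]]))
E
```

```text
t 3.30 tcp [0.5526 0.3114 0.152 ] yaw 88.1 turn 0.1 shift cm [-0.7  -0.55 -0.  ] F [-0.88 -0.22 -0.22] w 1.00 g 0.0
```

View pics/crop2.png

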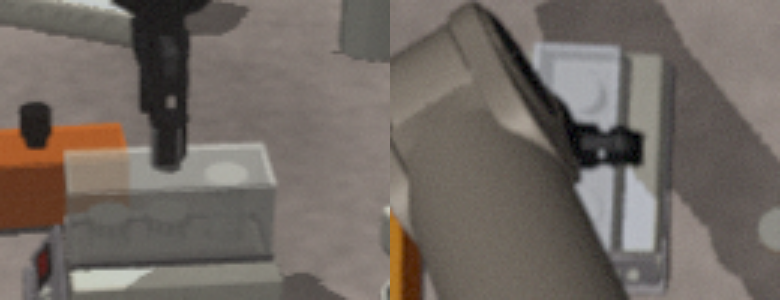

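The near finger covers the knob in the side view at about (306,170), and the gripper is over the cover at top (366,228). I'll correct the remaining offset before closing.

Call:
drive_tool([
  [-0.6,-0.5,0,0,-1],
  [0,0,0,0,-1],
  [0,0,0,0,-1],
])

```text
t: 3.7
eef_pos: [0.5612, 0.306, 0.1551]
tool_rot: [0.001, 0.018, 1.0, 0.0]
contact_force: [-0.5, -0.8, 0.6]
gripper_width: 1.001
grasp_force: 0.0
```

```bash
python3 -c "
from h import *
go([.5594,.3057,.152],88)"
```

```text
t 3.70 tcp [0.5612 0.306  0.1551] yaw 87.9 turn -0.1 shift cm [ 0.18 -0.04  0.31] F [-0.49 -0.81  0.57] w 1.00 g 0.0
```

Call:
drive_tool([
  [0,0,0.1,0,0],
  [0,0,0,0,1],
  [0,0,0,0,1],
  [0,0,0,0,1],
  [0,0,0,0,1],
  [0,0,0,0,1],
  [0,0,0,0,1],
  [0,0,0,0,1],
], squeeze=50)

```text
t: 4.5
eef_pos: [0.5604, 0.3058, 0.1534]
tool_rot: [-0.0, 0.018, 1.0, -0.0]
contact_force: [-2.6, -3.6, 3.7]
gripper_width: 0.314
grasp_force: 49.3
```

```bash
python3 -c "
from h import *
go([.5594,.3057,.152],88)"
```

```text
t 4.50 tcp [0.5604 0.3058 0.1534] yaw 88.0 turn -0.0 shift cm [ 0.1  -0.01  0.14] F [-2.61 -3.61  3.69] w 0.31 g 49.3
```

Call:
drive_tool([
  [0,0,-0.5,0,1],
  [0,0,-1.0,0,1],
  [0,0,-1.2,0,1],
  [0,0,-1.4,0,1],
  [0,0,-1.4,0,1],
  [0,0,-1.4,0,1],
  [0,0,-1.3,0,1],
  [0,0,-1.0,0,1],
])

```text
t: 5.3
eef_pos: [0.5607, 0.3064, 0.247]
tool_rot: [0.001, 0.017, 1.0, 0.0]
contact_force: [-0.2, 0.1, -3.1]
gripper_width: 0.305
grasp_force: 49.4
```

```bash
python3 -c "
from h import *
go([.481,.014,.248],80)"
```

```text
t 5.30 tcp [0.5607 0.3064 0.247 ] yaw 88.0 turn 8.0 shift cm [  2.78 -30.18  -0.13] F [-0.19  0.11 -3.12] w 0.31 g 49.4
```

Call:
drive_tool([
  [0,0,0,4,1],
  [0,0,0,4,1],
  [0.2,-2.0,0,0,1],
  [0.3,-3.0,0,0,1],
  [0.3,-3.5,0,0,1],
  [0.3,-3.5,0,0,1],
  [0.3,-3.5,0,0,1],
  [0.3,-3.5,0,0,1],
])

```text
t: 6.1
eef_pos: [0.5102, 0.1207, 0.2457]
tool_rot: [0.0, 0.087, 0.996, 0.0]
contact_force: [-0.0, -0.7, -3.8]
gripper_width: 0.308
grasp_force: 49.7
```

Call:
drive_tool([
  [0.3,-3.5,0,0,1],
  [0.3,-3.0,0,0,1],
  [0.3,-2.5,0,0,1],
  [0.2,-1.5,0,0,1],
  [0,0,0,0,1],
])

```text
t: 6.6
eef_pos: [0.4812, 0.0186, 0.2457]
tool_rot: [0.0, 0.089, 0.996, -0.0]
contact_force: [0.7, -0.2, -3.0]
gripper_width: 0.31
grasp_force: 49.8
```

```bash
python3 - <<'E'
from h import *
go([.481,.014,.085],80)
T=imaging.read_camera("top");S=imaging.read_camera("side")
cv2.imwrite("pics/top3.png",T[:,:,::-1]);cv2.imwrite("pics/side3.png",S[:,:,::-1])
cv2.imwrite("pics/crop3.png",np.hstack([cv2.resize(S[120:360,220:400],None,fx=2,fy=2),cv2.resize(T[180:340,190:410],None,fx=2,fy=2)[:480].copy() if 0 else cv2.copyMakeBorder(cv2.resize(T[180:340,190:400],None,fx=2,fy=2),0,160,0,0,0)])[:,:,::-1])
E
```

```text
t 6.60 tcp [0.4812 0.0186 0.2457] yaw 79.8 turn -0.2 shift cm [-0.06 -0.45 16.07] F [ 0.66 -0.23 -2.95] w 0.31 g 49.8
```

View pics/crop3.png

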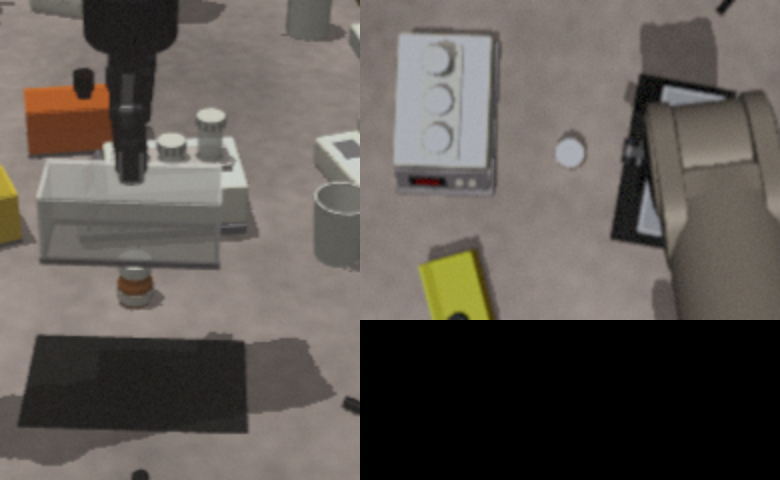

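The cover hangs level over the mat, which is at side (290,312). The tall tube is in the +x well, with its cap at top (229,209) and side (325,180). Its white cap stands visibly higher than the two short ones.

Call:
drive_tool([
  [0,-0.4,1.5,0,1],
  [0,0,2.5,0,1],
  [0,0,2.5,0,1],
  [0,0,2.5,0,1],
  [0,0,2.5,0,1],
  [0,0,2.0,0,1],
  [0,0,1.5,0,1],
  [0,0,0.4,0,1],
])

```text
t: 7.5
eef_pos: [0.4804, 0.0183, 0.0897]
tool_rot: [-0.001, 0.086, 0.996, -0.0]
contact_force: [-0.1, -0.1, -3.2]
gripper_width: 0.308
grasp_force: 49.7
```

Call:
drive_tool([
  [0,0,0.2,0,1],
  [0,0,0.2,0,1],
  [0,0,0,0,1],
  [0,0,0,0,1],
])

```text
t: 7.9
eef_pos: [0.4814, 0.0168, 0.0879]
tool_rot: [0.001, 0.087, 0.996, 0.0]
contact_force: [-0.0, 0.5, -2.9]
gripper_width: 0.32
grasp_force: 49.7
```

Call:
drive_tool([
  [0,0,0.2,0,1],
  [0,0,0.1,0,1],
  [0,0,0,0,1],
  [0,0,0,0,1],
])

```text
t: 8.3
eef_pos: [0.4809, 0.0166, 0.0843]
tool_rot: [-0.0, 0.087, 0.996, -0.0]
contact_force: [-0.5, -0.1, -3.1]
gripper_width: 0.31
grasp_force: 49.7
```

Call:
drive_tool([
  [0,0,0.2,0,1],
  [0,0,0,0,1],
  [0,0,0,0,1],
])

```text
t: 8.6
eef_pos: [0.4812, 0.0166, 0.0823]
tool_rot: [0.0, 0.087, 0.996, 0.0]
contact_force: [-0.1, 0.3, -2.9]
gripper_width: 0.311
grasp_force: 49.7
```

Call:
drive_tool([
  [0,0,0.2,0,1],
  [0,0,0,0,1],
  [0,0,0,0,1],
])

```text
t: 8.9
eef_pos: [0.4812, 0.0156, 0.0816]
tool_rot: [0.0, 0.088, 0.996, -0.0]
contact_force: [-5.8, -3.2, 15.1]
gripper_width: 0.308
grasp_force: 50.9
```

Call:
drive_tool([
  [0,0,0.1,0,1],
  [0,0,0,0,1],
  [0,0,0,0,1],
])

```text
t: 9.2
eef_pos: [0.4811, 0.0151, 0.0813]
tool_rot: [0.0, 0.088, 0.996, -0.0]
contact_force: [-8.5, -6.1, 27.5]
gripper_width: 0.31
grasp_force: 51.9
```

Call:
drive_tool([
  [0,0,-0.2,0,1],
  [0,0,0,0,0.2],
  [0,0,0,0,-0.3],
  [0,0,0,0,-1],
  [0,0,0,0,-1],
  [0,0,0,0,-1],
  [0,0,0,0,-1],
  [0,0,0,0,-1],
])

```text
t: 10.0
eef_pos: [0.4809, 0.0167, 0.0812]
tool_rot: [-0.0, 0.087, 0.996, -0.0]
contact_force: [0.5, 0.8, 0.8]
gripper_width: 0.999
grasp_force: 0.0
```

Call:
drive_tool([
  [0,0,-1.0,0,-1],
  [0,0,-2.5,0,-1],
  [0,0,-3.5,0,-1],
  [0,0,-3.5,0,-1],
  [0,0,-3.0,0,-1],
  [0,0,-1.5,0,-1],
])

```text
t: 10.6
eef_pos: [0.4821, 0.0166, 0.2348]
tool_rot: [0.002, 0.087, 0.996, 0.001]
contact_force: [1.1, -0.8, -0.1]
gripper_width: 1.004
grasp_force: 0.0
```

```bash
python3 - <<'E'
from h import *
S=imaging.read_camera("side")[:,:,::-1].copy();cv2.imwrite("pics/side4.png",S)
T=cv2.imread("pics/top3.png");S3=cv2.imread("pics/side3.png")
# dark knob of the cover on the mat, as it stands
c,s,_=blob(S,270,255,305,280,60);print("knob side",c,s, atz("side",c,.09))
# white caps: fit well row with heater pose model; tall cap tops
def cap(im,x,y,r):
    g=cv2.medianBlur(cv2.resize(cv2.cvtColor(im[y-r:y+r,x-r:x+r],6),None,fx=8,fy=8,interpolation=2),5)
    return g
a=[cv2.cvtColor(cap(T,229,209,16),8),cv2.cvtColor(cap(T,229,229,16),8),cv2.cvtColor(cap(T,229,249,16),8)]
b=cap(S3,325,185,16); b2=cap(S3,306,195,16)
row=np.hstack(a); row2=np.hstack([cv2.cvtColor(b,8),cv2.cvtColor(b2,8),cv2.cvtColor(cap(S,288,290,16),8)])
big=cv2.resize(S[250:340,220:355],(768,512))
out=np.vstack([row,row2]);print(out.shape);cv2.imwrite("pics/caps.png",out)
for n,X in(("top",[.6055,.304,.138]),("side",[.6055,.304,.138]),("side",[.5594,.3057,.107]),("top",[.5594,.3057,.107])): print(n,proj(n,np.array(X)))
E
```

```text
knob side [286.1969697  271.98484848] [280 264  14  16 198] [0.48069393 0.02438614 0.09      ]
(512, 768, 3)
top [[226.10591426 208.77789266]]
side [[325.4338206 175.3578815]]
side [[305.65877482 187.70706678]]
top [[227.47916996 229.33547945]]
```

View pics/caps.png

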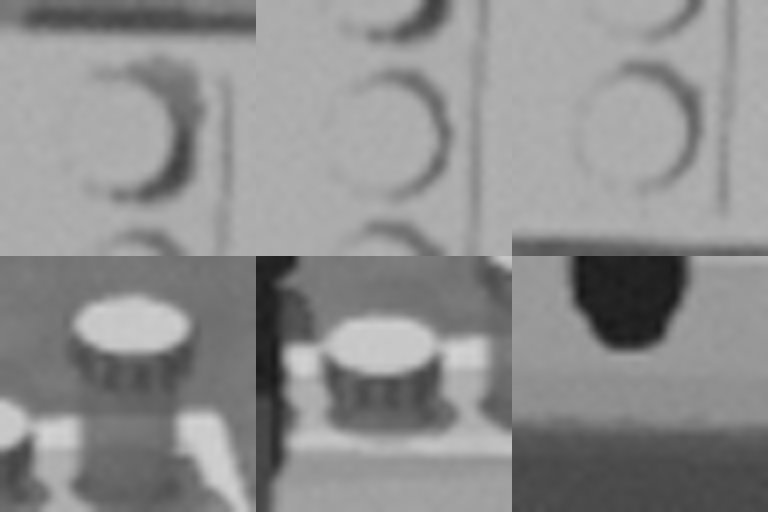

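The three caps show clearly. The tall cap's top is centred at about side (325.1,177.2) and top (227.8,209.3). The cover's knob now stands over the mat at side (286,272).

```bash
python3 - <<'E'
from h import *
print("tall",atz("side",(325.1,177.2),.138),atz("top",(227.8,209.3),.138),tri((325.1,177.2),(227.8,209.3)))
print("mid",atz("side",(305.3,189.8),.107),atz("top",(228.7,229.1),.107))
print("last",atz("top",(228.,248.5),.107))
go([.605,.304,.235],88)
E
```

```text
tall [0.60320398 0.29551046 0.138     ] [0.60425897 0.30001113 0.138     ] (array([0.60438908, 0.3005218 , 0.1351293 ]), array([0.00011479]))
mid [0.55717652 0.29628762 0.107     ] [0.55996145 0.30276796 0.107     ]
last [0.51328077 0.30414077 0.107     ]
t 10.65 tcp [0.483  0.0167 0.2361] yaw 80.0 turn -8.0 shift cm [-11.19  29.14   0.25] F [0.59 1.15 2.  ] w 1.00 g 0.0
```

Call:
drive_tool([
  [0,0,0,-4,-1],
  [0,0,0,-4,-1],
  [-1.2,3.0,0,0,-1],
  [-1.6,4.2,0,0,-1],
  [-1.6,4.2,0,0,-1],
  [-1.6,4.2,0,0,-1],
  [-1.6,4.2,0,0,-1],
  [-1.6,4.2,0,0,-1],
])

```text
t: 11.45
eef_pos: [0.5815, 0.2548, 0.2312]
tool_rot: [-0.0, 0.018, 1.0, -0.0]
contact_force: [0.1, -0.0, 0.1]
gripper_width: 1.003
grasp_force: 0.0
```

Call:
drive_tool([
  [-1.4,3.2,0,0,-1],
  [-0.6,1.6,0,0,-1],
  [0,0,0,0,-1],
  [0,0,0,0,-1],
])

```text
t: 11.85
eef_pos: [0.6026, 0.2998, 0.2308]
tool_rot: [-0.0, 0.018, 1.0, -0.001]
contact_force: [-0.3, -0.5, 0.2]
gripper_width: 1.002
grasp_force: 0.0
```

```bash
python3 -c "
from h import *
go([.6042,.301,.114],88)"
```

```text
t 11.85 tcp [0.6026 0.2998 0.2308] yaw 88.0 turn -0.0 shift cm [-0.17  0.14 11.68] F [-0.27 -0.46  0.22] w 1.00 g 0.0
```

Call:
drive_tool([
  [-0.1,0.1,2.0,0,-1],
  [0,0,2.5,0,-1],
  [0,0,2.5,0,-1],
  [0,0,2.3,0,-1],
  [0,0,1.6,0,-1],
  [0,0,0.6,0,-1],
  [0,0,0,0,-1],
  [0,0,0,0,-1],
])

```text
t: 12.65
eef_pos: [0.6047, 0.3015, 0.1175]
tool_rot: [0.001, 0.018, 1.0, 0.0]
contact_force: [0.3, 0.6, 0.5]
gripper_width: 1.003
grasp_force: 0.0
```

```bash
python3 -c "
from h import *
go([.6042,.301,.114],88)
S=imaging.read_camera('side')[:,:,::-1];go([.6042,.301,.114],88)
cv2.imwrite('pics/g5.png',cv2.resize(S[140:240,260:390],None,fx=4,fy=4,interpolation=2))"
```

```text
t 12.65 tcp [0.6047 0.3015 0.1175] yaw 88.0 turn -0.0 shift cm [ 0.05 -0.05  0.35] F [0.31 0.62 0.45] w 1.00 g 0.0
t 12.70 tcp [0.6048 0.3018 0.1177] yaw 88.0 turn -0.0 shift cm [ 0.06 -0.08  0.37] F [-0.19  0.27 -0.52] w 1.00 g 0.0
```

View pics/g5.png

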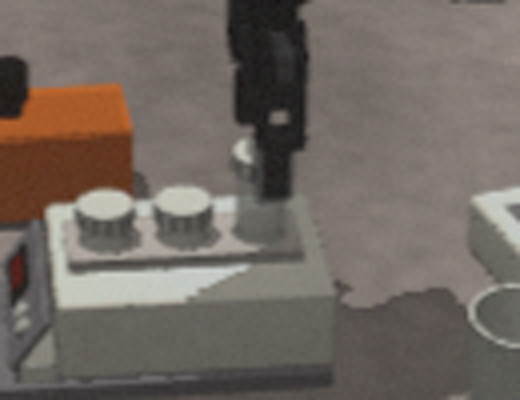

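The near finger stands in front of the tall cap at about side (328,185), clear of the short tubes. I'll descend a touch and close.

Call:
drive_tool([
  [0,0,0.3,0,-1],
  [0,0,0,0,0],
  [0,0,0,0,1],
  [0,0,0,0,1],
  [0,0,0,0,1],
  [0,0,0,0,1],
  [0,0,0,0,1],
  [0,0,0,0,1],
], squeeze=60)

```text
t: 13.5
eef_pos: [0.6042, 0.3017, 0.1137]
tool_rot: [0.0, 0.017, 1.0, 0.0]
contact_force: [-1.1, -0.1, 4.0]
gripper_width: 0.364
grasp_force: 59.1
```

Call:
drive_tool([
  [0,0,-0.5,0,1],
  [0,0,-1.5,0,1],
  [0,0,-2.0,0,1],
  [0,0,-2.0,0,1],
  [0,0,-2.0,0,1],
  [0,0,-2.0,0,1],
  [0,0,-2.0,0,1],
  [0,0,-1.0,0,1],
])

```text
t: 14.3
eef_pos: [0.6047, 0.3019, 0.2463]
tool_rot: [0.001, 0.018, 1.0, 0.001]
contact_force: [0.2, 0.3, 0.0]
gripper_width: 0.364
grasp_force: 59.4
```

```bash
python3 - <<'E'
from h import *
S=cv2.imread("pics/side4.png");T=cv2.imread("pics/top0.png")
go([.488,-.291,.27],88)
c=cv2.resize(S[370:430,285:350],None,fx=6,fy=6,interpolation=2);d=cv2.resize(T[235:295,445:510],None,fx=6,fy=6,interpolation=2)
cv2.imwrite("pics/cup.png",cv2.convertScaleAbs(np.hstack([c,d]),alpha=1.8))
for dx,dy in((0,0),):
  th=np.linspace(0,2*np.pi,60);
  for z,r in((.133,.022),(.133,.0175)):
    X=np.c_[.488+r*np.cos(th),-.291+r*np.sin(th),0*th+z]
    for n in("side","top"):p=proj(n,X);print(z,r,n,p.min(0).round(1),p.max(0).round(1))
E
```

```text
t 14.30 tcp [0.6047 0.3019 0.2463] yaw 88.0 turn -0.0 shift cm [  9.59 -59.65  -2.51] F [0.24 0.25 0.03] w 0.36 g 59.4
0.133 0.022 side [301.2 379.4] [332.8 405.7]
0.133 0.022 top [470.2 248.9] [488.9 267.7]
0.133 0.0175 side [304.4 381.9] [329.5 402.9]
0.133 0.0175 top [472.1 250.8] [487.  265.7]
```

View pics/cup.png

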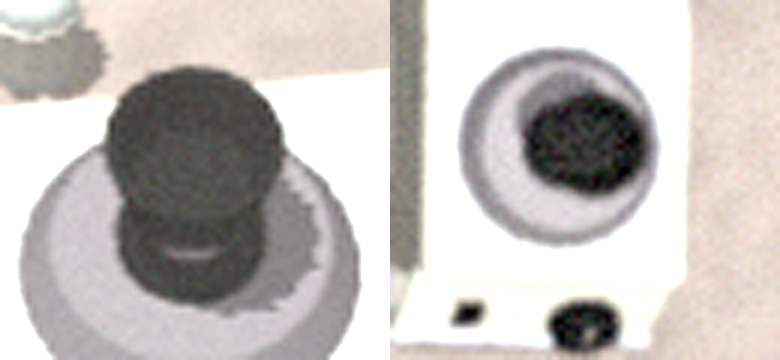

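The cup mouth in the side view spans about (302..332, 381..406), and in the top view its right edge is at 488 with centre row 259. That puts the cup axis at about (0.4875, -0.291). The tube is gripped and lifted.

Call:
drive_tool([
  [0.3,-2.0,-0.5,0,1],
  [0.5,-3.2,-0.5,0,1],
  [0.6,-4.0,-0.5,0,1],
  [0.6,-4.0,-0.3,0,1],
  [0.6,-4.0,0,0,1],
  [0.6,-4.0,0,0,1],
  [0.6,-4.0,0,0,1],
  [0.6,-4.0,0,0,1],
])

```text
t: 15.1
eef_pos: [0.5483, 0.0086, 0.261]
tool_rot: [-0.001, 0.018, 1.0, -0.0]
contact_force: [0.8, -0.2, -0.6]
gripper_width: 0.367
grasp_force: 59.4
```

Call:
drive_tool([
  [0.7,-4.0,0,0,1],
  [0.7,-4.0,0,0,1],
  [0.7,-4.0,0,0,1],
  [0.7,-4.0,0,0,1],
  [0.7,-4.0,0,0,1],
  [0.7,-4.0,0,0,1],
  [0.7,-3.0,0,0,1],
  [0,0,0,0,1],
])

```text
t: 15.9
eef_pos: [0.4877, -0.2627, 0.2612]
tool_rot: [-0.001, 0.022, 1.0, -0.001]
contact_force: [-0.2, -0.2, -0.7]
gripper_width: 0.365
grasp_force: 59.5
```

```bash
python3 -c "
from h import *
go([.4875,-.291,.262],88)"
```

```text
t 15.90 tcp [ 0.4877 -0.2627  0.2612] yaw 87.5 turn -0.5 shift cm [-0.08 -2.83 -0.07] F [-0.17 -0.15 -0.73] w 0.36 g 59.5
```

Call:
drive_tool([
  [0,-1.5,0,0,1],
  [0,-1.2,0,0,1],
  [0,0,0,0,1],
  [0,0,0,0,1],
  [0,0,0,0,1],
])

```text
t: 16.4
eef_pos: [0.4906, -0.2829, 0.2611]
tool_rot: [-0.0, 0.017, 1.0, 0.0]
contact_force: [0.5, -0.2, -0.5]
gripper_width: 0.363
grasp_force: 59.5
```

```bash
python3 - <<'E'
from h import *
go([.4875,-.291,.262],88)
S=imaging.read_camera("side")[:,:,::-1];T=imaging.read_camera("top")[:,:,::-1];go([.4875,-.291,.262],88)
cv2.imwrite("pics/pre.png",cv2.convertScaleAbs(np.hstack([cv2.resize(S[310:430,270:370],None,fx=4,fy=4,interpolation=2),cv2.resize(T[200:320,430:530],None,fx=4,fy=4,interpolation=2)]),alpha=1.5))
p=pose()[0];print(proj("side",p-[0,0,.0907]),proj("side",np.array([.4875,-.291,.133])))
E
```

```text
t 16.40 tcp [ 0.4906 -0.2829  0.2611] yaw 88.1 turn 0.1 shift cm [ 0.28 -0.82 -0.09] F [ 0.47 -0.2  -0.54] w 0.36 g 59.5
t 16.50 tcp [ 0.4907 -0.283   0.2612] yaw 88.1 turn 0.1 shift cm [ 0.29 -0.81 -0.08] F [-0.79 -0.31 -0.23] w 0.36 g 59.5
[[318.61821216 369.67846193]] [[316.62017206 392.23192544]]
```

View pics/pre.png

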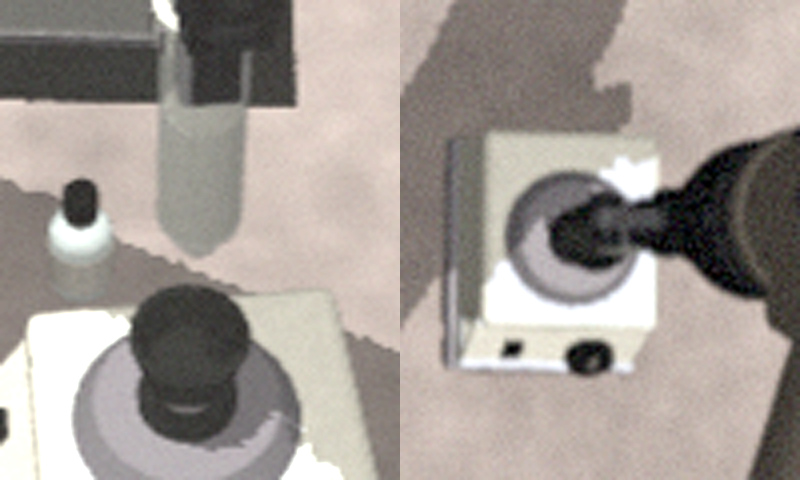

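The tube hangs upright with its tip at side (319.7,372), just behind and right of the cup mouth, which is centred at side (317.3,393). Aim point is (0.4875, -0.2895).

Call:
drive_tool([
  [0.3,-0.6,0,0,1],
  [0,0,0,0,1],
  [0,0,0,0,1],
  [0,0,0,0,1],
])

```text
t: 16.9
eef_pos: [0.4873, -0.2897, 0.2613]
tool_rot: [0.0, 0.017, 1.0, 0.0]
contact_force: [0.1, 0.1, -1.5]
gripper_width: 0.362
grasp_force: 59.5
```

```bash
python3 -c "
from h import *
go([.4875,-.2895,.212],88)"
```

```text
t 16.90 tcp [ 0.4873 -0.2897  0.2613] yaw 88.0 turn -0.0 shift cm [-0.02  0.02  4.93] F [ 0.09  0.07 -1.46] w 0.36 g 59.5
```

Descending into the cup, stopping just above its floor.

Call:
drive_tool([
  [0,0,1.0,0,1],
  [0,0,1.2,0,1],
  [0,0,1.2,0,1],
  [0,0,0.9,0,1],
  [0,0,0.4,0,1],
  [0,0,0,0,1],
  [0,0,0,0,1],
])

```text
t: 17.6
eef_pos: [0.4874, -0.2899, 0.2144]
tool_rot: [0.0, 0.018, 1.0, -0.0]
contact_force: [-0.6, -1.2, -0.2]
gripper_width: 0.362
grasp_force: 59.5
```

Call:
drive_tool([
  [0,0,0.2,0,1],
  [0,0,0.2,0,1],
  [0,0,0,0,1],
  [0,0,0,0,1],
])

```text
t: 18.0
eef_pos: [0.4873, -0.2898, 0.2103]
tool_rot: [0.0, 0.017, 1.0, -0.0]
contact_force: [-0.2, 0.2, -0.3]
gripper_width: 0.362
grasp_force: 59.5
```

Call:
drive_tool([
  [0,0,0.2,0,1],
  [0,0,0,0,1],
  [0,0,0,0,1],
])

```text
t: 18.3
eef_pos: [0.4876, -0.2899, 0.2087]
tool_rot: [0.0, 0.017, 1.0, -0.0]
contact_force: [-0.0, 0.2, 2.5]
gripper_width: 0.361
grasp_force: 59.7
```

Call:
drive_tool([
  [0,0,0.2,0,1],
  [0,0,0,0,1],
  [0,0,0,0,1],
])

```text
t: 18.6
eef_pos: [0.4874, -0.2899, 0.2065]
tool_rot: [0.0, 0.018, 1.0, -0.0]
contact_force: [0.2, 0.8, 4.9]
gripper_width: 0.363
grasp_force: 59.8
```

Call:
drive_tool([
  [0,0,0.2,0,1],
  [0,0,0,0,1],
  [0,0,0,0,1],
  [0,0,0,0,1],
  [0,0,0,0,1],
])

```text
t: 19.1
eef_pos: [0.4875, -0.2899, 0.2045]
tool_rot: [0.0, 0.018, 1.0, -0.0]
contact_force: [0.1, 1.0, 5.7]
gripper_width: 0.362
grasp_force: 59.9
```

Call:
drive_tool([
  [0,0,0,0,1],
  [0,0,0,0,1],
  [0,0,0,0,1],
  [0,0,0,0,1],
])

```text
t: 19.5
eef_pos: [0.4875, -0.2899, 0.2045]
tool_rot: [0.0, 0.017, 1.0, -0.0]
contact_force: [0.5, 0.7, 5.8]
gripper_width: 0.363
grasp_force: 59.9
```

```bash
python3 - <<'E'
from h import *
go([.4875,-.2895,.2045],88)
f=[]
for i in range(6):
    S=imaging.read_camera("side")[:,:,::-1]; f.append(pose()[2]["contact_force"])
print(np.mean(f,0),np.std(f,0))
cv2.imwrite("pics/end.png",cv2.convertScaleAbs(np.hstack([cv2.resize(S[310:440,265:365],None,fx=4,fy=4,interpolation=2),cv2.resize(S[220:350,225:325],None,fx=4,fy=4,interpolation=2)]),alpha=1.5))
go([.4875,-.2895,.2045],88)
E
```

```text
t 19.50 tcp [ 0.4875 -0.2899  0.2045] yaw 88.0 turn -0.0 shift cm [-0.    0.04  0.  ] F [0.51 0.65 5.77] w 0.36 g 59.9
[ 0.19400613 -0.06182898  5.12738776] [0.47699381 0.28571374 0.34384812]
t 19.80 tcp [ 0.4875 -0.2899  0.2045] yaw 88.0 turn -0.0 shift cm [0.   0.04 0.  ] F [-0.34  0.27  5.54] w 0.37 g 59.9
```

View pics/end.png

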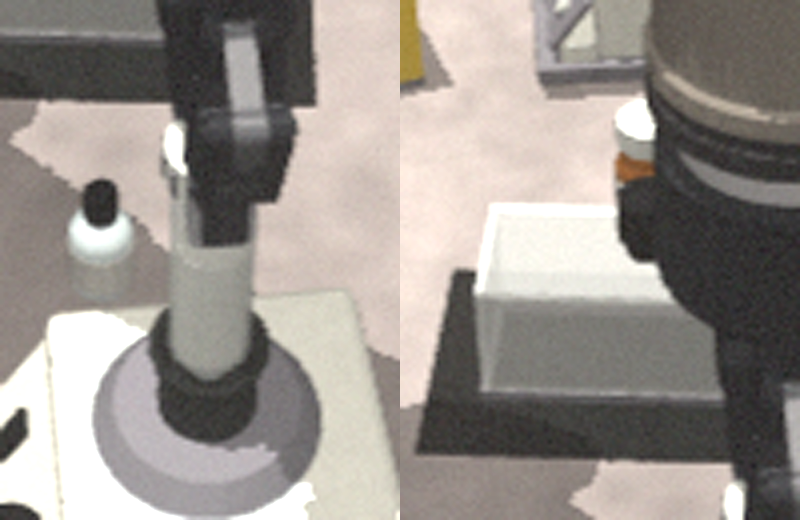

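The tube stands in the sunken cup at side (318,395), held by its cap. The cover stands upright on the mat at side (290,300). The push of about 6 N matches roughly 4.5 mm of travel.

```bash
python3 -c "
from station import hand_in
print(hand_in())"
```

```text
the job is handed in; nothing more can be done
None
```

The job is handed in, verdict not shown: cover upright near the middle of the mat, tall tube held by its cap in the mixer's cup, pressed down about 4.5–5 mm (estimated from about 6 N of push and the tool height).

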